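# Set the hold-down of an angle-drilling cradle to new stock and lock it

### The arm

A 6-joint arm with a two-finger parallel gripper is mounted at the origin on the work surface; the furniture and walls round the work are solid. World frame = base frame: x ahead of the robot, y to its left, z up, the work surface at z = 0. Lengths are in mm, angles in degrees, forces in N, time in s.
With the tool pointing down it reaches from about 325 to 775 mm from the base axis. Payload 5.5 kg.
Tool frame: the origin (TCP) lies midway between the tips of the shut fingers; the grasp point (between the pads) lies 19 mm behind it; z points along the fingers, y is the line along which they close (so a half turn about z gives the same grasp; the last joint's range is limited). The gripper opens to 88 mm and grips with 3 to 60 N. Pads are 20 mm wide; open, the fingers measure 115 mm over their backs; the gripper's body (75 mm by 178 mm) begins 61 mm behind the grasp point.
Start: joints at [62.069, 5.22, 70.514, -0, 104.267, -3.249], TCP at [250.565, 545.191, 222.631] pointing down, gripper open.
Joint ranges: [-164.24, 164.24], [-49.07, 125.15], [9.68, 141.18], [-86.29, 266.29], [3.28, 154.24], [-151.56, 151.56]. Speed limits (degrees/s): [147.25, 147.25, 172.46, 180, 180, 180].

### API

Orientations are given as [roll, pitch, yaw] about the fixed x, y, z axes, in that order (R = Rz(yaw) Ry(pitch) Rx(roll)).
In Python, from rig import manip gives the robot as it stands. The module is installed in compiled form; this text tells all that it offers.
- The arm moves only by the tool jog_arm, never from a script. Its arguments are lists of equal length, an entry for each row: "delta_pos": the shift along the world's x, y, z in fractions of the full range, 1 being 600 mm, a list of three; "turn": the turn, a rotation vector about the world's x, y, z in shares of pi rad (1.0 is pi rad), a list of three. A call has 1 to 12 rows; each row is the pose to reach, as a shift and turn from the pose commanded when the call began; what a row does not reach only later rows make up. A row lasts 1/12 s, in which the tool goes at most 41.7 mm and 7.16 degrees, less where a joint would pass 70% of its speed; a pose out of reach is approached as far as the arm can. A shift or turn number past 1, either way, is cut back to 1. A call with a gripper value outside its range is refused whole. "grip" is the finger opening in mm, from 0 to 87.8, set as the call begins (left out, the last holds). The fingers move at their own pace and stop on an object; "newtons" is the grip in N (left out, the last holds). Time passes only in rows, so rows that repeat a pose let the fingers close. It gives the time, the measured TCP pose, the force, the opening and the grip force at its end, in the units of the state.
- manip.sense(): the state, without advancing time (a new reading comes with each control period).
- manip.capture(name): name is "scene" or "top" or "wrist"; returns a dict with "frame" (400x640x3 uint8, red, green, blue), "camera_matrix" (3x3 intrinsics, pixels), "k1" (the pictures are not rectified: a ray, as slopes to the right and down, at radius r is drawn at 1 + k1 r^2 times it, then the intrinsics apply), "world_to_cam" (4x4, takes a point from world to camera coordinates); the wrist camera has in their place "T_tool_cam" (4x4, takes a point from camera to tool coordinates, whose origin is the TCP and whose axes are the flange's). Camera axes: x right, y up, looking along -z (the intrinsics and any distortion apply to the point x, -y, -z); pixel columns grow to the right and rows downward; lengths in mm; the calibration is good to about 2 mm. A picture is of the moment at which its call begins: read the wrist's pose just before it. There is no depth.
- manip.sign_off(): hands the job in; it is judged then, once.
The state is a dict: "time": time; "joints": joint angles; "joint_vel": joint speeds; "effort": joint torques, N m; "position": TCP position; "orientation": TCP orientation; "contact_force": force on the tool from outside, world axes, zero at the start; "moment": the same for the moment, N m; "gripper_width": finger opening in mm; "grasp_force": force on a finger pad.
Only numpy, scipy, OpenCV 4.12 (cv2) and the standard library are available. Lean on these libraries where they do the work, as an engineer would, in place of code of your own. Each camera call takes 0.05 s, during which the arm holds its last target. There are 200 camera calls.

### The job

Set up the sloping drilling cradle for the long wood block: lay the block on the sloping bed, down against the lip and pushed fully home under the hold-down against the end stop. The brass lock nut on the hold-down screw is tight: slacken it by about a quarter turn, turn the red-headed screw down until its rubber foot is snug on the block (holding it, not crushing it), then tighten the lock nut again and let go. Leave the other things on the bench where they lie.

Things in the scene. Friction and masses are not known exactly. Their poses are not given: they have to be found in the camera images.
- stock: the longest loose hardwood block, 58 x 180 x 46 mm (x, y, z), 0.2 to 0.4 kg, lying flat on the bench to the robot's left. Origin: centre of its underside; y along its length, z up. Either end may go first into the cradle. Grip across its 58 mm width some 25 mm from the outer end, so that the gripper stays clear of the hold-down arm
- cradle: plywood drilling cradle, bolted to the bench; base board 190 x 270 x 18 mm. Origin: centre of the board's underside. At yaw 0 the low edge of its 30 degree bed faces the robot. The rubber foot of the hold-down (22 mm across) starts 49 to 50.5 mm off the bed: the 46 mm high block passes under it, slid in from the open left end towards the end stop
- seat (a point): corner of the sloping bed where bed, lip and end stop meet. x: up the slope; y: along the bed, away from the end stop, to the robot's left; z: off the bed, leaning 30 degrees from vertical to the robot. Bed: plane z = 0, to x 100, y 207 mm. Lip at x < 0, 14 mm high; end stop at y < 0, 36 mm high. Block home: its origin at x 29, y 90, z 0 mm
- boss_top (a point): top of the blue steel hold-down arm where the screw's axis leaves it: x 29, y 44, z 84 mm from the seat, axes as the seat's; z is the screw's axis, outward. The arm is 36 mm wide (y), reaching from x -18 to 61 mm here; its boss goes down 19 mm, its upright to the bed at x 49 to 61 mm
- lock_nut: brass hexagonal hand nut on the arm, 40 mm across flats, 22 mm high. Origin: its centre; z: screw axis, outward; x square to a pair of flats (flats every 60 degrees). Grip it along the axis, the red head between the fingers, fingertips not more than 8 mm below its centre. It rises 1.6 mm a radian unscrewed; breaking it loose and tightening it take about 0.2 N m
- nut_turn (a joint): turn of the lock nut, rad, positive unscrewed (anticlockwise seen from outside). 0: it just meets its fibre washer on the arm; -0.7 to -0.5: tight, as found. Past 0 the torque climbs (about 0.2 N m at -0.6) and it stays where it is left; -0.25 or below counts as tight
- adjuster: hold-down screw with a flat red thumb head 28 x 12 x 32 mm (x, y, z). Origin: centre of the head, on the axis; z: axis, outward. Grip it across the 12 mm (its y). Right-hand thread: clockwise seen from outside lowers it 1.6 mm a radian. Nut slack, it turns at 0.12 N m; nut tight, friction locks it harder. The nut does not carry it along: the washer is keyed
- foot (a point): centre of the face of the screw's rubber foot, 85 mm below the centre of the red head, 3 to 4.5 mm clear of the block's top (46 mm off the bed) at the start. Once on it, the screw takes about 0.06 N m more per 10 N of press, growing 50 N a radian: a head gripped lightly (9 N) then cams the fingers apart at some 25 N, which tells that the foot is snug; gripped at 20 N it goes on past 100 N
- rule: bystander: folded wooden rule, lying on the bench; leave alone
- handle: bystander: turned tool handle, lying on the bench; leave alone
- short_block: bystander: short wood block, lying on the bench; leave alone
- offcut: bystander: wood offcut, lying on the bench; leave alone
- brush: bystander: round brush, lying on the bench; leave alone
Mind the look-alikes: they are no part of the job. Leave any orange look-alike of the stock alone.

How it is judged (in metres and radians):
On the way, in this order (a step that is already met when the one before it is completed fails the run):
1. the lock nut is slackened, clear of the arm (value of joint nut_turn above 0.4 rad), for 0.2 s.
2. with the nut still slack, the foot bears on the block, which is home in the cradle (x of stock in the frame of seat between 0.025 and 0.034 m and y of stock in the frame of seat between 0.084 and 0.0965 m and z of stock in the frame of seat between -0.004 and 0.004 m and angle between the y axis of stock and the y axis of seat, either way round below 0.07 rad and angle between the z axis of stock and the z axis of seat, either way round below 0.07 rad and value of joint nut_turn above 0.2 rad and contact force between adjuster and stock above 4 N), for 0.2 s.
At the end, for the whole second after the job is handed in: the block lies home in the cradle (within about 5 mm of the lip and 6 mm of the end stop, flat on the bed), the foot presses on it with 4 to 80 N, and the lock nut is tightened at least 0.25 rad past first contact (x of stock in the frame of seat between 0.025 and 0.034 m and y of stock in the frame of seat between 0.084 and 0.0965 m and z of stock in the frame of seat between -0.004 and 0.004 m and angle between the y axis of stock and the y axis of seat, either way round below 0.07 rad and angle between the z axis of stock and the z axis of seat, either way round below 0.07 rad and contact force between adjuster and stock between 4 and 80 N and value of joint nut_turn below -0.25 rad and linear speed of stock below 0.01 m/s); the robot touches nothing.
It fails at once if the block is crushed: foot force above 100 N (contact force between adjuster and stock above 100 N).
It fails at once if a bystander is moved by more than 30 mm (distance of any of rule, handle, short_block, offcut, brush from where it was at the start of the episode above 0.03 m).
It also fails if it takes over 72 s, if anything falls off the work surface, if the arm or the gripper's body presses on something with over 40 N, if the wrist force passes 120 N, or if a joint passes its speed limit or range.

## Working session

There is one attempt and no reset: what is moved stays moved. The work goes in short steps, Python scripts to look and compute and a tool call to move; the robot and the scene stay as the last step left them, time stands still between calls to the robot, and variables do not carry over. Pictures are saved under pics/ and viewed, at most 10 in all, crops included, and the job is handed in when it is done.

Besides the shell and the picture viewer there is one more tool, called after ">>>" as a command line: name --argument value ..., lists and objects as JSON in quotes. jog_arm: Moves the arm, as the interface text tells. Its arguments: {"type":"object","properties":{"delta_pos":{"type":"array"},"turn":{"type":"array"},"grip":{"type":"number"},"newtons":{"type":"number"}},"required":["delta_pos","turn"]}

```bash
mkdir -p pics; cat > h.py <<'E'
import numpy as np, cv2
from scipy.spatial.transform import Rotation as R
from rig import manip
def cap(n,f):
    c=manip.capture(n); cv2.imwrite(f'pics/{f}.png',c['frame'][:,:,::-1]); np.savez(f'{f}.npz',**{k:np.array(v) for k,v in c.items()}); return c
def ray(c,uv):
    K=np.array(c['camera_matrix']);k1=float(c['k1'])
    p=(np.array(uv,float)-K[:2,2])/[K[0,0],K[1,1]]
    q=p.copy()
    for _ in range(30): q=p/(1+k1*(q@q))
    M=np.linalg.inv(np.array(c['world_to_cam'])); d=M[:3,:3]@[q[0],-q[1],-1]
    return M[:3,3],d/np.linalg.norm(d)
def onz(c,uv,z):
    o,d=ray(c,uv); return o+d*(z-o[2])/d[2]
def proj(c,P):
    K=np.array(c['camera_matrix']);k1=float(c['k1']);W=np.array(c['world_to_cam'])
    x=W[:3,:3]@np.array(P)+W[:3,3]; q=np.array([x[0],-x[1]])/-x[2]; q=q*(1+k1*(q@q))
    return K[:2,:2]@q+K[:2,2]
def wristcam(c,s):
    T=np.eye(4);T[:3,:3]=R.from_euler('xyz',s['orientation'],degrees=True).as_matrix();T[:3,3]=s['position']
    c=dict(c);c['world_to_cam']=np.linalg.inv(T@np.array(c['T_tool_cam']));return c
def tri(*rs):
    A=sum(np.eye(3)-np.outer(d,d) for o,d in rs); b=sum((np.eye(3)-np.outer(d,d))@o for o,d in rs)
    x=np.linalg.solve(A,b); return x,[np.linalg.norm((np.eye(3)-np.outer(d,d))@(x-o)) for o,d in rs]
E
python3 - <<'E'
from h import *
s=manip.sense();print(s)
for n in ('scene','top'):
    c=cap(n,n); print(c['camera_matrix'],c['k1'],c['world_to_cam'])
E
```

```text
{'time': 0.0, 'joints': array([ 6.20689461e+01,  5.26184249e+00,  7.05826238e+01, -2.71301456e-03,
        1.04266676e+02, -3.24978396e+00]), 'joint_vel': array([ 0.02302227,  0.04214033,  0.04725125, -0.05057953, -0.01238413,
        0.05260953]), 'effort': array([-1.24033988e-05, -4.46454477e+01, -4.06444931e+01,  6.95607229e-02,
        2.93239590e-02, -1.49102229e-04]), 'position': array([250.42573413, 544.9046083 , 221.51277995]), 'orientation': array([-1.79888887e+02, -3.67413929e-03,  1.55318060e+02]), 'contact_force': array([ 0.50866616, -0.76306063,  0.98365997]), 'moment': array([ 0.03476153,  0.01537493, -0.01327691]), 'grasp_force': 0.0, 'gripper_width': 87.85660785341302}
[[506.40697523   0.         315.93636538]
 [  0.         506.40697523 197.36210049]
 [  0.           0.           1.        ]] -0.16179693969209882 [[-6.55704919e-01 -7.54844226e-01  1.61633449e-02  3.13356600e+02]
 [ 3.91410789e-01 -3.21541517e-01  8.62211486e-01 -2.70533231e+02]
 [-6.45638176e-01  5.71682820e-01  5.06290528e-01 -1.48881368e+03]
 [ 0.00000000e+00  0.00000000e+00  0.00000000e+00  1.00000000e+00]]
[[375.7864097    0.         318.1365527 ]
 [  0.         375.7864097  204.88892574]
 [  0.           0.           1.        ]] -0.03427940348892685 [[ 8.53925512e-03 -9.99508476e-01 -3.01643576e-02  5.66439961e+01]
 [ 9.85853859e-01  3.36536796e-03  1.67573395e-01 -4.39970008e+02]
 [-1.67389514e-01 -3.11686004e-02  9.85398026e-01 -1.09705801e+03]
 [ 0.00000000e+00  0.00000000e+00  0.00000000e+00  1.00000000e+00]]
```

View pics/top.png

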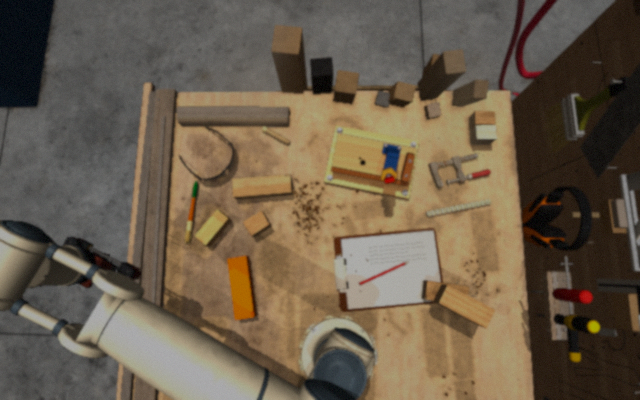

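View pics/scene.png

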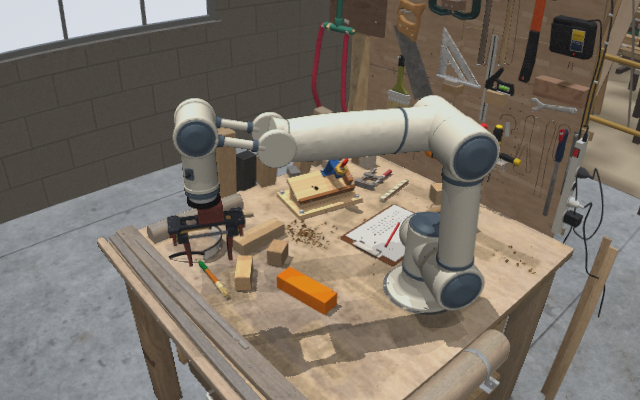

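The top view shows the cradle at about (372,162), with the blue arm at (390,160). Candidates for the stock:
- The pale block at (262,187), about 60 px long.
- The orange block at (241,287), a look-alike to leave alone.
- The blocks at (211,228) and (257,222), both short.
- The block at (463,303), on the right.

The pale one at (262,187) fits, being the longest loose block on the left. I'll check it in an enlarged crop.

```bash
python3 - <<'E'
from h import *
t=cv2.imread('pics/top.png');a=cv2.resize(t[115:240,170:430],None,fx=3,fy=3,interpolation=cv2.INTER_CUBIC)
cv2.imwrite('pics/c1.png',a)
s=cv2.imread('pics/scene.png');cv2.imwrite('pics/c2.png',cv2.resize(s[140:290,220:420],None,fx=4,fy=4,interpolation=cv2.INTER_CUBIC))
c=dict(np.load('top.npz'))
for p,z in [((232,187),46),((293,187),46),((340,129),18),((416,141),18),((408,198),18),((326,188),18)]: print(p,onz(c,p,z).round())
E
```

```text
(232, 187) [493. 322.  46.]
(293, 187) [493. 136.  46.]
(340, 129) [688.  -8.  18.]
(416, 141) [ 648. -247.   18.]
(408, 198) [ 465. -216.   18.]
(326, 188) [496.  36.  18.]
```

View pics/c1.png

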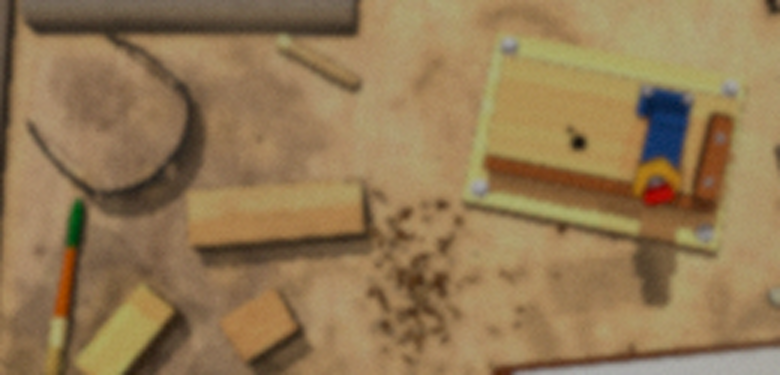

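View pics/c2.png

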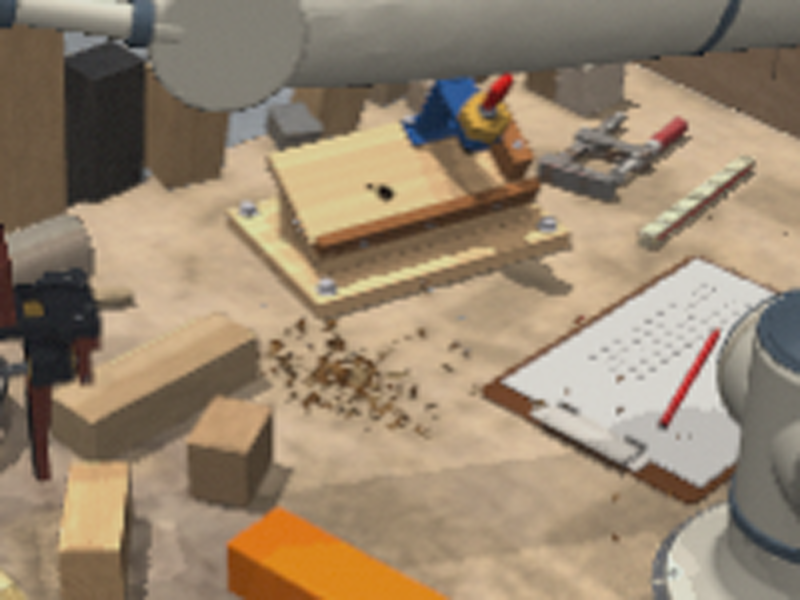

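The crop confirms the plain 180 mm hardwood block at crop (190–368, 182–247), whose measured length of about 186 mm matches. The cradle board corners are at crop (503,38), (745,80), (715,250) and (463,200), giving a yaw of about -10°. I'll refine these numbers.

```bash
python3 - <<'E'
from h import *
c=dict(np.load('top.npz'))
f=lambda p:(170+(p[0]+.5)/3-.5,115+(p[1]+.5)/3-.5)
S=np.array([onz(c,f(p),46) for p in [(190,190),(362,182),(368,235),(196,247)]]);print('stock',S.round(),S.mean(0).round())
# stock mask, local
B=np.array([onz(c,f(p),18) for p in [(503,38),(745,80),(715,250),(463,200)]]);print('board',B.round(),B.mean(0).round())
print([np.linalg.norm(B[i]-B[(i+1)%4]).round() for i in range(4)])
for a,b in ((1,0),(2,3)):
    d=B[b]-B[a];print('yaw',np.degrees(np.arctan2(-d[0],d[1])))
for a,b in ((1,0),(2,3)):
    d=S[b]-S[a];print('syaw',np.degrees(np.arctan2(-d[0],d[1])),np.linalg.norm(d))
print(np.load('top.npz')['world_to_cam'][:3,:3].T@-np.load('top.npz')['world_to_cam'][:3,3])
w=manip.capture('wrist');print(w['T_tool_cam'],w['camera_matrix'],w['k1'])
E
```

```text
stock [[521. 321.  46.]
 [529. 145.  46.]
 [474. 137.  46.]
 [462. 312.  46.]] [497. 229.  46.]
board [[ 694.    1.   18.]
 [ 647. -253.   18.]
 [ 465. -216.   18.]
 [ 517.   42.   18.]] [ 581. -106.   18.]
[np.float64(258.0), np.float64(186.0), np.float64(263.0), np.float64(181.0)]
yaw -10.420732273811614
yaw -11.374986453618162
syaw 2.737744912401643 176.28000403199047
syaw 4.1825239520638675 174.8167661656535
[ 249.62642511   23.9030524  1156.47469785]
[[ 4.48285411e-04  9.61078779e-01  2.76274102e-01  7.69963357e+01]
 [ 9.99999899e-01 -4.20925402e-04 -1.58331506e-04 -8.22695449e-01]
 [-3.58782629e-05  2.76274145e-01 -9.61078871e-01 -1.62081332e+02]
 [ 0.00000000e+00  0.00000000e+00  0.00000000e+00  1.00000000e+00]] [[304.73853247   0.         321.32435206]
 [  0.         304.73853247 197.38725995]
 [  0.           0.           1.        ]] -0.03124026467759989
```

The rows are not in the units I measure in: shifts go in shares of 600 mm and turns go in shares of pi rad. I convert before sending: -251 mm / 600 = -0.4183, 242 mm / 600 = 0.4033, -1.08 rad / 3.1416 = -0.3438.

>>> jog_arm --delta_pos '[[0.4033,-0.4183,0],[0.4033,-0.4183,0],[0.4033,-0.4183,0],[0.4033,-0.4183,0],[0.4033,-0.4183,0],[0.4033,-0.4183,0],[0.4033,-0.4183,0],[0.4033,-0.4183,0],[0.4033,-0.4183,0],[0.4033,-0.4183,0],[0.4033,-0.4183,0],[0.4033,-0.4183,0]]' --turn '[[0,0,-0.3438],[0,0,-0.3438],[0,0,-0.3438],[0,0,-0.3438],[0,0,-0.3438],[0,0,-0.3438],[0,0,-0.3438],[0,0,-0.3438],[0,0,-0.3438],[0,0,-0.3438],[0,0,-0.3438],[0,0,-0.3438]]' --grip 87.8

```text
time: 1.15
position: [491.9, 294.9, 222.4]
orientation: [-180.0, -0.0, 93.6]
contact_force: [0.0, 0.6, 0.3]
gripper_width: 87.9
grasp_force: 0.0
```

```bash
python3 - <<'E'
from h import *
s=manip.sense();print(s['position'],s['orientation'],s['joints'],s['contact_force'])
np.save('s1.npy',np.r_[s['position'],s['orientation']])
cap('wrist','w1')
E
```

```text
[491.90786037 294.89525009 222.41438181] [-1.79955567e+02 -2.00868582e-02  9.35877223e+01] [2.75215832e+01 1.14148416e+00 7.47631974e+01 3.75201668e-02
 1.04127779e+02 2.39430010e+01] [0.01261049 0.55372671 0.2840437 ]
```

View pics/w1.png

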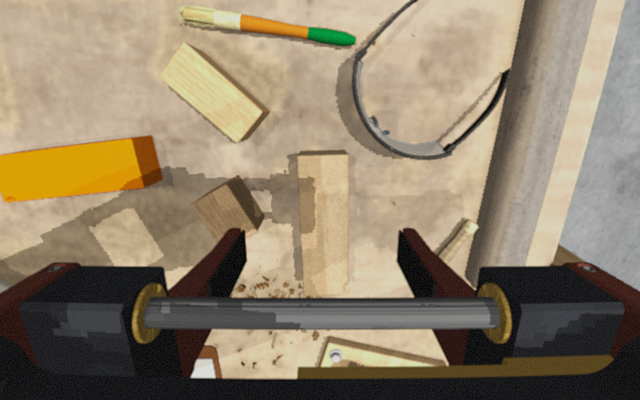

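The wrist view shows the stock running from its outer end at (299–348, 155) to (302–349, 295), between the open fingers.

```bash
python3 - <<'E'
from h import *
c=dict(np.load('w1.npz'));q=np.load('s1.npy');c=wristcam(c,dict(position=q[:3],orientation=q[3:]))
for p in [(299,157),(348,153),(349,288),(302,297)]: print(p,onz(c,p,46).round(1),onz(c,p,0).round(1))
# predicted corners for stock center (497,229) yaw 3.4 top
for a in ((-29,90),(29,90),(29,-90),(-29,-90)):
    v=R.from_euler('z',3.4,degrees=True).apply([*a,46]);print(proj(c,v+[497,229,0]).round(1))
im=cv2.imread('pics/w1.png');cv2.imwrite('pics/c3.png',cv2.resize(im[130:310,250:400],None,fx=3.3,fy=3.3,interpolation=cv2.INTER_CUBIC))
E
```

```text
(299, 157) [463.9 318.4  46. ] [461.  311.3   0. ]
(348, 153) [518.  326.3  46. ] [522.4 320.3   0. ]
(349, 288) [534.2 156.2  46. ] [540.8 127.1   0. ]
(302, 297) [475.4 139.3  46. ] [474.  107.9   0. ]
[297.9 158.1]
[349.9 158.2]
[345.7 298.3]
[300.4 298.2]
```

View pics/c3.png

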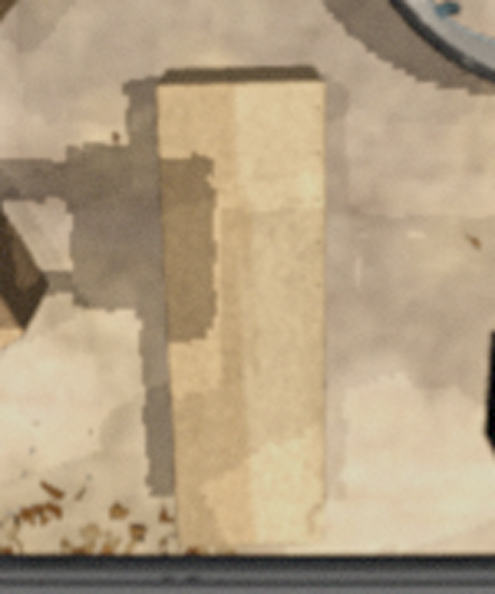

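```bash
python3 - <<'E'
from h import *
c=dict(np.load('w1.npz'));q=np.load('s1.npy');c=wristcam(c,dict(position=q[:3],orientation=q[3:]))
P=np.array([onz(c,p,46) for p in [(297.9,155.5),(348.8,154.2),(348.8,287.6),(304.5,295)]]);print(P.round(1))
for a,b in ((3,0),(2,1)):
    d=P[b]-P[a];print(np.degrees(np.arctan2(-d[0],d[1])))
e=(P[0]+P[1])/2;y=(P[0]-P[3])/np.linalg.norm(P[0]-P[3])+(P[1]-P[2])/np.linalg.norm(P[1]-P[2]);y/=np.linalg.norm(y)
print('yaw',np.degrees(np.arctan2(-y[0],y[1])),'grip',e-25*y, 'w',np.linalg.norm(P[0]-P[1]))
E
```

```text
[[462.6 320.   46. ]
 [519.  325.   46. ]
 [533.9 156.8  46. ]
 [478.4 142.4  46. ]]
5.084757573873404
5.063062093347802
yaw 5.073909833610603 grip [493.02013113 297.57728766  46.        ] w 56.618580188152535
```

In the tool's units: -199 mm / 600 = -0.3317, -180 mm / 600 = -0.3, 0.028 rad / 3.1416 = 0.0089.

>>> jog_arm --delta_pos '[[0.0008,0.0058,-0.1667],[0.0008,0.0058,-0.1667],[0.0008,0.0058,-0.1667],[0.0008,0.0058,-0.2667],[0.0008,0.0058,-0.2667],[0.0008,0.0058,-0.3],[0.0008,0.0058,-0.3317],[0.0008,0.0058,-0.3317],[0.0008,0.0058,-0.3317]]' --turn '[[0,0,0.0089],[0,0,0.0089],[0,0,0.0089],[0,0,0.0089],[0,0,0.0089],[0,0,0.0089],[0,0,0.0089],[0,0,0.0089],[0,0,0.0089]]'

```text
time: 1.95
position: [491.5, 298.5, 22.9]
orientation: [-179.9, 0.0, 95.2]
contact_force: [0.0, 0.1, 0.3]
gripper_width: 87.8
grasp_force: 0.0
```

>>> jog_arm --delta_pos '[[0,0,0],[0,0,0],[0,0,0],[0,0,0],[0,0,0],[0,0,0],[0,0,0],[0,0,0]]' --turn '[[0,0,0],[0,0,0],[0,0,0],[0,0,0],[0,0,0],[0,0,0],[0,0,0],[0,0,0]]' --grip 50 --newtons 55

```text
time: 2.62
position: [493.4, 297.9, 24.5]
orientation: [179.9, -0.0, 95.0]
contact_force: [-1.5, -0.1, 5.8]
gripper_width: 57.4
grasp_force: 55.0
```

In the tool's units: -463 mm / 600 = -0.7717, 230 mm / 600 = 0.3833.

>>> jog_arm --delta_pos '[[0,0,0.05],[0,0,0.1167],[0,0,0.1833],[0,0,0.25],[0,0,0.3167],[0,-0.0333,0.3833],[-0.1883,-0.7717,0.3933],[-0.1883,-0.7717,0.3933],[-0.1883,-0.7717,0.3933],[-0.1883,-0.7717,0.3933],[-0.1883,-0.7717,0.3933],[-0.1883,-0.7717,0.3933]]' --turn '[[0,0,0],[0,0,0],[0,0,0],[0,0,0],[0,0,0],[0,0,0],[0,0,0],[0,0,0],[0,0,0],[0,0,0],[0,0,0],[0,0,0]]'

```text
time: 3.62
position: [430.2, 35.3, 254.3]
orientation: [-179.9, -0.0, 95.1]
contact_force: [0.2, -1.1, -3.4]
gripper_width: 57.6
grasp_force: 55.0
```

In the tool's units: -222 mm / 600 = -0.37, -55 mm / 600 = -0.0917.

>>> jog_arm --delta_pos '[[-0.0917,-0.37,0],[-0.0917,-0.37,0],[-0.0917,-0.37,0],[-0.0917,-0.37,0],[-0.0917,-0.37,0],[-0.0917,-0.37,0],[-0.0917,-0.37,0],[-0.0917,-0.37,0],[-0.0917,-0.37,0]]' --turn '[[0,0,0],[0,0,0],[0,0,0],[0,0,0],[0,0,0],[0,0,0],[0,0,0],[0,0,0],[0,0,0]]'

```text
time: 4.37
position: [376.4, -184.6, 254.8]
orientation: [-179.9, -0.1, 95.0]
contact_force: [-0.1, 0.3, -3.1]
gripper_width: 58.0
grasp_force: 55.0
```

```bash
python3 - <<'E'
from h import *
s=manip.sense();print(s['position'],s['orientation'],s['joints'],s['gripper_width'],s['contact_force'],s['moment'])
np.save('s2.npy',np.r_[s['position'],s['orientation']])
cap('wrist','w2')
E
```

```text
[ 376.37793192 -184.62238656  254.80863649] [-1.79934461e+02 -9.26558757e-02  9.50404015e+01] [-3.08117171e+01 -2.19430076e+01  9.18010053e+01  3.91328953e-02
  1.10249388e+02 -3.58386618e+01] 57.962532902542335 [-0.14796432  0.30027457 -3.05231611] [0.14177593 0.11859413 0.0239771 ]
```

View pics/w2.png

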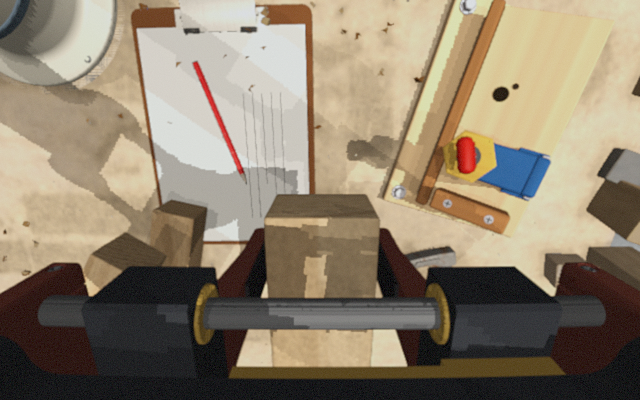

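The wrist view shows the whole cradle: lip inner edge from (502,0) to (430,203), end stop at (475,210), nut at (470,155), red head at (466,155), blue arm's far end at (540,170), and bed top corner at about (612,15). One zoom will give precise corners.

```bash
python3 - <<'E'
import cv2
im=cv2.imread('pics/w2.png');cv2.imwrite('pics/c4.png',cv2.resize(im[0:245,370:630],None,fx=2.4,fy=2.4,interpolation=cv2.INTER_CUBIC))
E
```

```text
(no output)
```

View pics/c4.png

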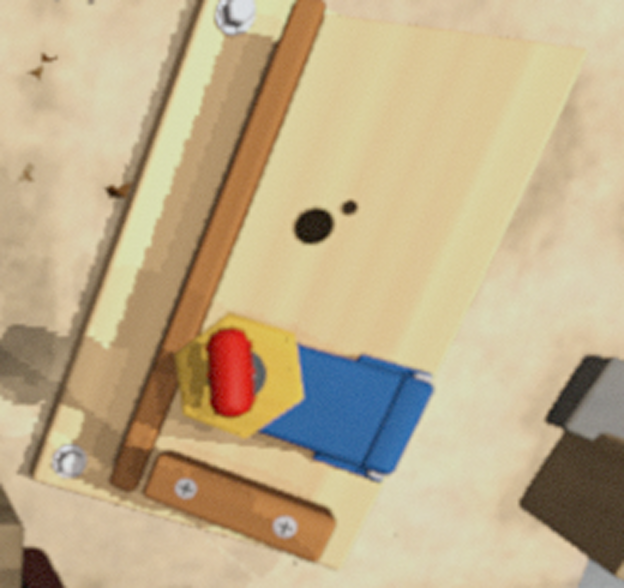

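The zoom shows these features (crop px):
- bed's far corner at (585,48)
- lip's inner top edge from (326,5) to (140,483)
- bed's high edge from (585,48) to (437,370)
- nut hexagon centred at about (241,375), with corners at (232,313), (300,345), (304,398), (245,437), (185,405) and (178,350)
- red head at (232,373), long axis vertical in the picture

I'll fit the seat pose from these points.

```bash
cat > fit.py <<'E'
from h import *
from scipy.optimize import least_squares
c=dict(np.load('w2.npz'));q=np.load('s2.npy');c=wristcam(c,dict(position=q[:3],orientation=q[3:]))
f=lambda p:np.array([370+(p[0]+.5)/2.4-.5,(p[1]+.5)/2.4-.5])
Rs=lambda yaw:(R.from_euler('z',yaw,degrees=True)*R.from_euler('y',-30,degrees=True))
pts=[((100,207,0),(585,48)),((0,207,14),(326,5)),((29,44,97),(241,375)),((29,44,134),(232,373))]
lines=[((0,207,14),(0,0,14),(140,483)),((0,207,14),(0,0,14),(232,245)),((100,207,0),(100,20,0),(437,370)),((100,207,0),(100,20,0),(510,212))]
def res(x):
    P=lambda v:proj(c,Rs(x[3]).apply(v)+x[:3])
    r=[]
    for v,u in pts: r+=list(P(v)-f(u))
    for a,b,u in lines:
        A,B=P(a),P(b);n=np.array([-(B-A)[1],(B-A)[0]])/np.linalg.norm(B-A);r.append(n@(f(u)-A))
    return np.array(r)
if __name__=='__main__':
    s=least_squares(res,[500,-190,60,-11],loss='soft_l1');print(s.x.round(1),res(s.x).round(1))
    x=s.x
    for n,v in dict(nut=(29,44,97),home=(29,90,0),out=(100,207,0)).items(): print(n,(Rs(x[3]).apply(v)+x[:3]).round(1))
    np.save('seat.npy',x)
    # nut corner angles in seat xy-plane at z=97 and head axis
    o=Rs(x[3])
    for u in [(232,313),(300,345),(304,398),(245,437),(185,405),(178,350)]:
        a,d=ray(c,f(u));a=o.inv().apply(a-x[:3]);d=o.inv().apply(d);p=a+d*(97-a[2])/d[2];p-=[29,44,97];print(p.round(1),np.degrees(np.arctan2(p[1],p[0])).round(1))
    for u in [(232,330),(232,415)]:
        a,d=ray(c,f(u));a=o.inv().apply(a-x[:3]);d=o.inv().apply(d);p=a+d*(140-a[2])/d[2];p-=[29,44,140];print('head',p.round(1))
    t=dict(np.load('top.npz'))
    for v in [(100,207,0),(0,207,14),(29,44,140)]: print('top crop px',((proj(t,o.apply(v)+x[:3])-[170,115])*3).round())
E
python3 fit.py
```

```text
[ 519.1 -184.2   47.   -10.9] [-0.   0.6 -0.2 -1.  -0.4  0.   0.9  0.2  0.  -0.  -0.3 -0.2]
nut [ 504.4 -136.6  145.5]
home [ 560.8 -100.6   61.5]
out [643.2   2.7  97. ]
[-10.9  20.7   0. ] 117.8
[14.9 16.2  0. ] 47.4
[23.1 -1.1  0. ] -2.7
[  9.9 -21.1   0. ] -64.7
[-14.4 -16.8   0. ] -130.6
[-24.3   2.2   0. ] 174.8
head [-5.2 12.8  0. ]
head [  4.5 -12.7   0. ]
top crop px [502.  56.]
top crop px [483. 157.]
top crop px [657. 194.]
```

```bash
cat > tgt.py <<'E'
from h import *
X=np.load('seat.npy');O=R.from_euler('z',X[3],degrees=True)*R.from_euler('y',-30,degrees=True)
W=lambda v:O.apply(v)+X[:3]
S=lambda p:O.inv().apply(np.array(p)-X[:3])
def tool(phi=0): # rotation of tool about seat z by phi deg from x=seat y,y=seat x
    return O*R.from_euler('z',phi,degrees=True)*R.from_matrix([[0,1,0],[1,0,0],[0,0,-1]])
cur=lambda s:R.from_euler('xyz',s['orientation'],degrees=True)
E
python3 - <<'E'
from tgt import *
s=manip.sense();print(s['position'])
for v in [(33,235,64),(33,235,27),(29,155,24)]: print(v,W(v).round(1),(W(v)-s['position']).round(1))
print((tool()*cur(s).inv()).as_rotvec().round(3))
print('seat axes',O.as_matrix().round(3))
E
```

```text
[ 376.59885527 -184.28134336  255.06902982]
(33, 235, 64) [560.1  47.2 118.9] [ 183.5  231.5 -136.2]
(33, 235, 27) [578.3  43.7  86.8] [ 201.7  228.  -168.2]
(29, 155, 24) [561.2 -34.5  82.2] [ 184.6  149.8 -172.8]
[-0.028 -0.525 -0.273]
seat axes [[ 0.85   0.189 -0.491]
 [-0.163  0.982  0.094]
 [ 0.5    0.     0.866]]
```

In the tool's units: 242 mm / 600 = 0.4033, 185 mm / 600 = 0.3083, -0.525 rad / 3.1416 = -0.1671.

>>> jog_arm --delta_pos '[[0.0333,0.4033,0],[0.0333,0.4033,0],[0.0667,0.4033,0],[0.1,0.4033,0],[0.1,0.4033,0],[0.15,0.4033,0],[0.3083,0.4033,-0.0333],[0.3083,0.4033,-0.0333],[0.3083,0.4033,-0.1],[0.3083,0.4033,-0.1667],[0.3083,0.4033,-0.2267],[0.3083,0.4033,-0.2267]]' --turn '[[-0.0089,-0.1671,-0.0869],[-0.0089,-0.1671,-0.0869],[-0.0089,-0.1671,-0.0869],[-0.0089,-0.1671,-0.0869],[-0.0089,-0.1671,-0.0869],[-0.0089,-0.1671,-0.0869],[-0.0089,-0.1671,-0.0869],[-0.0089,-0.1671,-0.0869],[-0.0089,-0.1671,-0.0869],[-0.0089,-0.1671,-0.0869],[-0.0089,-0.1671,-0.0869],[-0.0089,-0.1671,-0.0869]]'

```text
time: 5.42
position: [555.1, 58.3, 105.3]
orientation: [151.2, 0.3, 79.2]
contact_force: [-1.9, -0.3, -6.5]
gripper_width: 57.6
grasp_force: 55.0
```

```bash
python3 - <<'E'
from tgt import *
s=manip.sense();print(s['position'],S(s['position']).round(1),s['joints'].round(),s['contact_force'],(tool()*cur(s).inv()).as_rotvec().round(3),s['gripper_width'])
cap('top','t2');c=dict(np.load('t2.npz'))
a=cv2.imread('pics/t2.png');w=dict(manip.capture('wrist'));cv2.imwrite('pics/w3.png',w['frame'][:,:,::-1])
cv2.imwrite('pics/j.png',np.vstack([cv2.resize(a[110:210,250:450],(600,300)),cv2.resize(cv2.imread('pics/w3.png')[100:400,170:470],(300,300),interpolation=cv2.INTER_AREA).repeat(2,axis=1)]))
E
```

```text
[555.14548285  58.28141528 105.28457828] [ 20.2 245.   55.7] [  8. -26. 114. -10.  65.  21.] [-1.88042981 -0.28756572 -6.50763429] [ 0.002 -0.021 -0.001] 57.62052554557446
```

View pics/j.png

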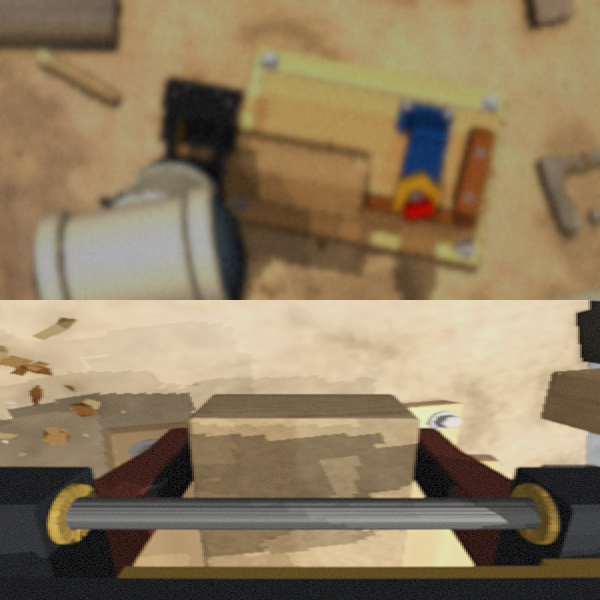

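The view shows the block above the bed, with its inner end well to the left of the hold-down arm. I'll let the arm settle.

>>> jog_arm --delta_pos '[[0,0,0],[0,0,0],[0,0,0]]' --turn '[[0,0,0],[0,0,0],[0,0,0]]'

```text
time: 5.77
position: [563.2, 57.2, 124.9]
orientation: [149.6, -0.1, 79.0]
contact_force: [-1.1, 0.1, -3.9]
gripper_width: 57.6
grasp_force: 55.0
```

```bash
cat > st.py <<'E'
from tgt import *
s=manip.sense();print('t',round(s['time'],2),'pos',s['position'].round(1),'seat',S(s['position']).round(1),'F',O.inv().apply(s['contact_force']).round(1),'M',O.inv().apply(s['moment']).round(2),'rot->tool0 (seat)',O.inv().apply((tool()*cur(s).inv()).as_rotvec()).round(3),'w',round(s['gripper_width'],1),round(s['grasp_force'],1),'J',s['joints'].round())
E
python3 st.py
```

```text
t 5.77 pos [563.2  57.2 124.9] seat [ 37.  245.4  68.6] F [-2.9 -0.2 -2.8] M [ 0.15  0.63 -0.06] rot->tool0 (seat) [-0.001  0.007  0.002] w 57.6 55.0 J [  8. -26. 113. -11.  65.  21.]
```

In the tool's units: -30 mm / 600 = -0.05, -22 mm / 600 = -0.0367.

>>> jog_arm --delta_pos '[[0.01,-0.002,-0.0183],[0.02,-0.004,-0.0367],[0.0283,-0.0053,-0.05],[0.0283,-0.0053,-0.05],[0.0283,-0.0053,-0.05],[0.0283,-0.0053,-0.05]]' --turn '[[0,0,0],[0,0,0],[0,0,0],[0,0,0],[0,0,0],[0,0,0]]'

```text
time: 6.27
position: [578.8, 53.6, 90.9]
orientation: [149.9, 0.0, 79.0]
contact_force: [0.5, 0.1, -3.0]
gripper_width: 57.9
grasp_force: 55.0
```

```bash
python3 st.py
```

```text
t 6.27 pos [578.8  53.6  90.9] seat [ 33.9 244.9  31.2] F [-1.1  0.2 -2.9] M [ 0.13  0.6  -0.04] rot->tool0 (seat) [0.001 0.002 0.002] w 57.9 55.0 J [  7. -22. 114. -11.  60.  21.]
```

In the tool's units: -5.2 mm / 600 = -0.0087, 2.9 mm / 600 = 0.0048.

>>> jog_arm --delta_pos '[[0.0017,-0.0003,-0.0028],[0.0033,-0.0007,-0.0058],[0.0048,-0.001,-0.0087],[0.0048,-0.001,-0.0087],[0.0048,-0.001,-0.0087]]' --turn '[[0,0,0],[0,0,0],[0,0,0],[0,0,0],[0,0,0]]'

```text
time: 6.68
position: [581.7, 54.6, 87.7]
orientation: [149.9, -0.1, 79.1]
contact_force: [-13.2, 6.7, 9.4]
gripper_width: 57.6
grasp_force: 55.0
```

```bash
python3 st.py
```

```text
t 6.68 pos [581.7  54.6  87.7] seat [ 34.5 246.4  27.1] F [-7.6  4.1 15.2] M [ 0.21  1.82 -0.23] rot->tool0 (seat) [-0.002  0.002  0.002] w 57.6 55.0 J [  7. -22. 113. -10.  60.  21.]
```

In the tool's units: -5.1 mm / 600 = -0.0085, -3.4 mm / 600 = -0.0057.

>>> jog_arm --delta_pos '[[-0.0028,0.0005,-0.0017],[-0.0057,0.001,-0.0033],[-0.0085,0.0017,-0.005],[-0.0085,0.0017,-0.005],[-0.0085,0.0017,-0.005]]' --turn '[[0,0,0],[0,0,0],[0,0,0],[0,0,0],[0,0,0]]'

```text
time: 7.1
position: [578.7, 54.5, 86.3]
orientation: [149.5, -0.1, 79.1]
contact_force: [-2.0, 2.1, 6.7]
gripper_width: 57.5
grasp_force: 55.0
```

```bash
python3 st.py
```

```text
t 7.1 pos [578.7  54.5  86.3] seat [ 31.3 245.7  27.3] F [1.3 1.7 7. ] M [0.05 0.08 0.06] rot->tool0 (seat) [-0.001  0.009  0.001] w 57.5 55.0 J [  8. -23. 114. -11.  59.  22.]
```

In the tool's units: -73.7 mm / 600 = -0.1228, -59 mm / 600 = -0.0983.

>>> jog_arm --delta_pos '[[-0.0025,-0.0067,-0.0008],[-0.0062,-0.025,-0.0008],[-0.0108,-0.0492,-0.0008],[-0.0155,-0.0737,-0.0008],[-0.0203,-0.0983,-0.0008],[-0.025,-0.1228,-0.0008],[-0.025,-0.1228,-0.0008],[-0.025,-0.1228,-0.0008]]' --turn '[[0,0,0],[0,0,0],[0,0,0],[0,0,0],[0,0,0],[0,0,0],[0,0,0],[0,0,0]]'

```text
time: 7.77
position: [563.6, -19.0, 87.4]
orientation: [149.5, -0.2, 79.0]
contact_force: [-11.6, 5.1, 15.4]
gripper_width: 57.4
grasp_force: 55.0
```

```bash
python3 st.py
```

```text
t 7.77 pos [563.6 -19.   87.4] seat [ 31.  170.7  28.8] F [-3.   2.8 19.5] M [ 0.97  1.23 -0.13] rot->tool0 (seat) [-0.002  0.009  0.003] w 57.4 55.0 J [ -3. -27. 117.  -5.  59.   9.]
```

In the tool's units: -9.7 mm / 600 = -0.0162, -2.6 mm / 600 = -0.0043.

>>> jog_arm --delta_pos '[[-0.0012,0.0002,0.0022],[-0.0043,-0.0162,0.0022],[-0.0043,-0.0162,0.0022],[-0.0043,-0.0162,0.0022],[-0.0043,-0.0162,0.0022]]' --turn '[[0,0,0],[0,0,0],[0,0,0],[0,0,0],[0,0,0]]'

```text
time: 8.18
position: [561.4, -28.7, 87.4]
orientation: [149.5, -0.1, 79.1]
contact_force: [0.1, 1.9, 7.5]
gripper_width: 57.7
grasp_force: 55.0
```

```bash
python3 st.py
```

```text
t 8.18 pos [561.4 -28.7  87.4] seat [ 30.8 160.7  28.9] F [3.6 1.9 6.6] M [ 1.   -0.02 -0.24] rot->tool0 (seat) [-0.001  0.01   0.002] w 57.7 55.0 J [ -4. -28. 118.  -4.  59.   8.]
```

In the tool's units: -7.8 mm / 600 = -0.013, -5.9 mm / 600 = -0.0098.

>>> jog_arm --delta_pos '[[-0.001,-0.0048,0],[-0.0018,-0.0098,0],[-0.0025,-0.013,0],[-0.0025,-0.013,0],[-0.0025,-0.013,0]]' --turn '[[0,0,0],[0,0,0],[0,0,0],[0,0,0],[0,0,0]]'

```text
time: 8.6
position: [560.2, -34.9, 87.4]
orientation: [149.4, -0.3, 79.1]
contact_force: [0.4, 9.7, 6.6]
gripper_width: 57.8
grasp_force: 55.0
```

```bash
python3 st.py
```

```text
t 8.6 pos [560.2 -34.9  87.4] seat [ 30.7 154.4  28.9] F [2.1 9.6 6.4] M [ 2.11 -0.08 -0.17] rot->tool0 (seat) [-0.004  0.01   0.002] w 57.8 55.0 J [ -5. -28. 118.  -3.  59.   6.]
```

In the tool's units: -3.1 mm / 600 = -0.0052, -1.5 mm / 600 = -0.0025.

>>> jog_arm --delta_pos '[[-0.0025,-0.002,-0.0013],[-0.0052,-0.004,-0.0025],[-0.0052,-0.004,-0.0025],[-0.0052,-0.004,-0.0025]]' --turn '[[0,0,0],[0,0,0],[0,0,0],[0,0,0]]'

```text
time: 8.93
position: [559.9, -34.9, 87.6]
orientation: [149.0, -0.6, 79.3]
contact_force: [20.2, 18.3, 0.2]
gripper_width: 57.7
grasp_force: 55.0
```

```bash
python3 st.py
```

```text
t 8.93 pos [559.9 -34.9  87.6] seat [ 30.6 154.4  29.3] F [14.2 21.8 -8. ] M [ 3.83 -2.23 -0.02] rot->tool0 (seat) [-0.01   0.017  0.002] w 57.7 55.0 J [ -6. -28. 118.  -2.  59.   6.]
```

In the tool's units: 3.5 mm / 600 = 0.0058, 2.5 mm / 600 = 0.0042.

>>> jog_arm --delta_pos '[[0.0042,0.0017,0.0008],[0.0058,0.0017,-0.0025],[0.0058,0.0017,-0.0025],[0.0058,0.0017,-0.0025]]' --turn '[[0,0,0],[0,0,0],[0,0,0],[0,0,0]]'

```text
time: 9.27
position: [560.4, -35.0, 87.2]
orientation: [149.4, -0.4, 79.2]
contact_force: [-18.3, 16.7, 25.0]
gripper_width: 57.8
grasp_force: 55.1
```

```bash
python3 st.py
```

```text
t 9.27 pos [560.4 -35.   87.2] seat [ 30.9 154.4  28.7] F [-5.8 12.9 32.2] M [2.46 2.1  0.08] rot->tool0 (seat) [-0.006  0.01   0.002] w 57.8 55.1 J [ -6. -28. 118.  -3.  59.   6.]
```

In the tool's units: 2 mm / 600 = 0.0033, -1 mm / 600 = -0.0017.

>>> jog_arm --delta_pos '[[0,0,0],[-0.0017,0,0.0033],[-0.0017,0,0.0033],[-0.0017,0,0.0033],[-0.0017,0,0.0033],[-0.0017,0,0.0033]]' --turn '[[0,0,0],[0,0,0],[0,0,0],[0,0,0],[0,0,0],[0,0,0]]' --grip 87.8

```text
time: 9.77
position: [556.4, -38.9, 80.7]
orientation: [150.0, 0.1, 79.0]
contact_force: [-0.9, 0.6, -0.1]
gripper_width: 87.4
grasp_force: 0.0
```

```bash
python3 st.py
```

```text
t 9.77 pos [556.4 -38.9  80.7] seat [ 24.8 149.8  24.7] F [-0.9  0.4  0.4] M [-0.08  0.28  0.01] rot->tool0 (seat) [ 0.002 -0.     0.001] w 87.4 0.0 J [ -6. -28. 118.  -3.  59.   6.]
```

In the tool's units: 181 mm / 600 = 0.3017, 178 mm / 600 = 0.2967.

>>> jog_arm --delta_pos '[[-0.03,0.005,0.0533],[-0.06,0.0117,0.1067],[-0.09,0.0167,0.16],[-0.12,0.0233,0.2133],[-0.1683,0.0317,0.2967],[-0.1933,-0.1433,0.3017],[-0.1933,-0.1433,0.3017],[-0.1933,-0.1433,0.3017],[-0.1933,-0.1433,0.3017],[-0.1933,-0.1433,0.3017],[-0.1933,-0.1433,0.3017]]' --turn '[[0,0,0],[0,0,0],[0,0,0],[0,0,0],[0,0,0],[0,0,0],[0,0,0],[0,0,0],[0,0,0],[0,0,0],[0,0,0]]'

```text
time: 10.68
position: [440.6, -124.5, 261.7]
orientation: [150.0, 0.0, 79.0]
contact_force: [-0.2, 0.4, 0.3]
gripper_width: 87.5
grasp_force: 0.0
```

```bash
python3 st.py; python3 - <<'E'
from tgt import *
s=manip.sense();np.save('s4.npy',np.r_[s['position'],s['orientation']]);cap('wrist','w4')
im=cv2.imread('pics/w4.png');cv2.imwrite('pics/c5.png',cv2.resize(im[100:300,200:440],None,fx=3,fy=3,interpolation=cv2.INTER_CUBIC))
E
```

```text
t 10.68 pos [ 440.6 -124.5  261.7] seat [ 30.8  43.9 230.2] F [-0.1  0.3  0.5] M [-0.11  0.29 -0.02] rot->tool0 (seat) [ 0.001 -0.     0.002] w 87.5 0.0 J [-26. -45. 111.   7.  86. -13.]
```

View pics/c5.png

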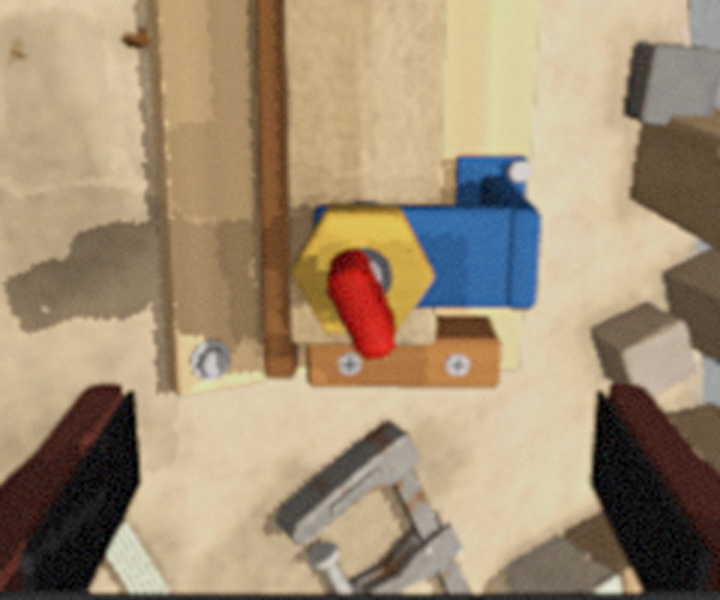

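The close view shows the block home against the lip (crop x≈288) and running under the hold-down to the end stop. The nut hexagon has corners at (292,272), (328,207), (404,205) and (436,272). The red head leans from (350,262) to (375,345). The arm's top corners are at (538,206), (536,308) and (315,207). I'll refit using both views.

```bash
cat > fit2.py <<'E'
import fit; from fit import *
c4=dict(np.load('w4.npz'));q4=np.load('s4.npy');c4=wristcam(c4,dict(position=q4[:3],orientation=q4[3:]))
g=lambda p:np.array([200+(p[0]+.5)/3-.5,100+(p[1]+.5)/3-.5])
p4=[((61,62,84),(538,206)),((61,26,84),(536,308)),((-18,62,84),(315,207)),((29,44,108),(364,271))]
def r4(x):
    P=lambda v:proj(c4,Rs(x[3]).apply(v)+x[:3])
    r=[]
    for v,u in p4:r+=list(P(v)-g(u))
    r.append(P((50,0,36))[1]-g((450,340))[1])
    return np.array(r)
s4=least_squares(r4,[519,-184,47,-10.9],loss='soft_l1');print('w4 only',s4.x.round(1),r4(s4.x).round(1))
x=least_squares(lambda x:np.r_[res(x),r4(x)],[519,-184,47,-10.9],loss='soft_l1').x;print('both',x.round(1),res(x).round(1),r4(x).round(1))
np.save('seat2.npy',x)
for x in (s4.x,x):
  o=Rs(x[3]);L=lambda u,z:(lambda a,d:a+d*(z-a[2])/d[2])(*[o.inv().apply(v) for v in (ray(c4,g(u))[0]-x[:3],ray(c4,g(u))[1])])
  print('contact TCP point in this seat:',o.inv().apply(np.array([560.3,-35,87.3])-x[:3]).round(1))
  for u in [(328,207),(404,205),(436,272),(292,272)]:
    p=L(u,108);print('nut',p.round(1),np.degrees(np.arctan2(p[1]-44,p[0]-29)).round(1))
  for a in (90,100,105,110,115,120):
    v=np.array([np.cos(np.radians(a)),np.sin(np.radians(a)),0])*8
    f2=lambda w:((proj(c4,o.apply(w)+x[:3])-[199.67,99.67])*3-.5).round()
    print(a,'top',f2(np.array([29,44,150])+v),f2(np.array([29,44,150])-v),'bot',f2(np.array([29,44,119])+v),f2(np.array([29,44,119])-v))
E
python3 fit2.py
```

```text
w4 only [ 545.  -191.9   56.9  -12.1] [ 0.3  0.9 -1.2 -0.1 -0.8 -0.7 29.2  1.  -1.8]
both [ 518.9 -184.7   48.1  -10.8] [ 0.5  0.5 -0.1 -1.1 -0.2  0.7  1.1  1.   0.3  0.2  0.3  0.3] [-26.6  -0.2 -26.8  -0.5 -29.5  -0.3   0.2   1.3  -2.3]
contact TCP point in this seat: [ -0.3 156.6  35.2]
nut [-11.7  65.7 108. ] 152.0
nut [ 12.7  66.7 108. ] 125.7
nut [ 23.8  44.6 108. ] 172.9
nut [-23.4  43.9 108. ] -179.9
90 top [466. 283.] [463. 337.] bot [455. 258.] [453. 306.]
100 top [461. 283.] [468. 337.] bot [451. 258.] [458. 306.]
105 top [459. 284.] [471. 336.] bot [449. 258.] [460. 306.]
110 top [456. 284.] [473. 335.] bot [447. 259.] [462. 305.]
115 top [454. 285.] [475. 335.] bot [445. 260.] [464. 304.]
120 top [452. 286.] [478. 333.] bot [443. 261.] [466. 303.]
contact TCP point in this seat: [ 30.6 154.8  27.6]
nut [ 17.6  66.1 108. ] 117.2
nut [ 41.5  66.7 108. ] 61.2
nut [ 52.   44.9 108. ] 2.2
nut [  5.7  45.  108. ] 177.4
90 top [364. 286.] [364. 341.] bot [364. 258.] [364. 308.]
100 top [359. 286.] [369. 340.] bot [359. 259.] [368. 308.]
105 top [356. 287.] [371. 340.] bot [357. 259.] [371. 307.]
110 top [354. 287.] [374. 339.] bot [355. 260.] [373. 307.]
115 top [352. 288.] [376. 338.] bot [353. 261.] [375. 306.]
120 top [349. 290.] [378. 337.] bot [351. 262.] [377. 305.]
```

```bash
sed -i 's/(61,62,84)/(90,62,84)/;s/(61,26,84)/(90,26,84)/;s/(-18,62,84)/(11,62,84)/' fit2.py; python3 fit2.py | grep -v -e top; cp seat2.npy seat.npy; python3 - <<'E'
from tgt import *
s=manip.sense()
for v in [(29,44,160),(29,44,97-6)]: print(v,W(v).round(1),(W(v)-s['position']).round(1))
for ph in(-30.5,): print((tool(ph)*cur(s).inv()).as_rotvec().round(3))
print(O.as_matrix().round(3))
E
```

```text
w4 only [ 520.5 -186.5   43.6  -11.9] [ 0.9  0.8 -0.6 -0.1 -0.5 -0.5  0.2  0.8 -2.1]
both [ 518.4 -184.6   47.7  -11. ] [ 0.2  0.9 -0.1 -0.9 -0.7  0.4  0.6  0.6 -0.2 -0.1 -0.1  0.1] [ 1.2 -0.2  0.1 -0.6 -1.5 -0.5 -0.3  1.1 -2.3]
contact TCP point in this seat: [ 28.7 156.4  33.9]
nut [ 16.9  65.9 108. ] 118.9
nut [ 41.3  66.8 108. ] 61.7
nut [ 52.3  44.8 108. ] 2.0
nut [  5.2  44.2 108. ] 179.5
contact TCP point in this seat: [ 30.7 154.8  28. ]
nut [ 18.  66. 108.] 116.6
nut [ 41.9  66.6 108. ] 60.3
nut [ 52.4  44.8 108. ] 1.9
nut [  6.2  44.8 108. ] 177.9
(29, 44, 160) [ 472.9 -130.9  200.8] [ 32.2  -7.1 -60.8]
(29, 44, 91) [ 506.8 -137.5  141.1] [  66.1  -13.6 -120.6]
[ 0.261 -0.051 -0.462]
[[ 0.85   0.19  -0.491]
 [-0.165  0.982  0.095]
 [ 0.5    0.     0.866]]
```

In the tool's units: -117.4 mm / 600 = -0.1957, 65.7 mm / 600 = 0.1095, 0.261 rad / 3.1416 = 0.0831.

>>> jog_arm --delta_pos '[[0.005,-0.0008,-0.0067],[0.01,-0.0017,-0.0167],[0.02,-0.0042,-0.035],[0.03,-0.006,-0.0533],[0.0417,-0.0083,-0.075],[0.0667,-0.0133,-0.12],[0.0917,-0.0183,-0.1633],[0.1033,-0.0207,-0.1842],[0.1095,-0.022,-0.1957],[0.1095,-0.022,-0.1957],[0.1095,-0.022,-0.1957],[0.1095,-0.022,-0.1957]]' --turn '[[0.0159,-0.0032,-0.0286],[0.0318,-0.0064,-0.0573],[0.0509,-0.0095,-0.0891],[0.0668,-0.0127,-0.1178],[0.0831,-0.0162,-0.1471],[0.0831,-0.0162,-0.1471],[0.0831,-0.0162,-0.1471],[0.0831,-0.0162,-0.1471],[0.0831,-0.0162,-0.1471],[0.0831,-0.0162,-0.1471],[0.0831,-0.0162,-0.1471],[0.0831,-0.0162,-0.1471]]'

```text
time: 11.73
position: [506.7, -137.4, 146.6]
orientation: [153.4, -14.7, 52.0]
contact_force: [-0.3, -0.1, 0.9]
gripper_width: 87.7
grasp_force: 0.0
```

```bash
python3 st.py
```

```text
t 11.73 pos [ 506.7 -137.4  146.6] seat [31.7 44.1 95.9] F [ 0.2 -0.2  1. ] M [-0.02  0.32  0.02] rot->tool0 (seat) [0.001 0.003 0.532] w 87.7 0.0 J [-23. -36. 117.   6.  69.  18.]
```

>>> jog_arm --delta_pos '[[0,0,0],[0,0,0],[0,0,0],[0,0,0],[0,0,0],[0,0,0],[0,0,0],[0,0,0],[0,0,0],[0,0,0]]' --turn '[[0,0,0],[0,0,0],[0,0,0],[0,0,0],[0,0,0],[0,0,0],[0,0,0],[0,0,0],[0,0,0],[0,0,0]]' --grip 30 --newtons 30

```text
time: 12.57
position: [505.6, -137.2, 144.3]
orientation: [153.7, -14.6, 51.9]
contact_force: [-4.3, 2.2, 0.1]
gripper_width: 39.9
grasp_force: 29.8
```

```bash
python3 st.py
```

```text
t 12.57 pos [ 505.6 -137.2  144.3] seat [29.5 44.1 94.4] F [-4.   1.4  2.4] M [0.29 1.07 0.06] rot->tool0 (seat) [ 0.001 -0.002  0.533] w 39.9 29.8 J [-23. -36. 117.   6.  69.  18.]
```

In the tool's units: 1.8 mm / 600 = 0.003, 1.3 mm / 600 = 0.0022, -0.29 rad / 3.1416 = -0.0923.

>>> jog_arm --delta_pos '[[-0.0002,0,0.0003],[-0.0003,0,0.0005],[-0.0005,0,0.0008],[-0.0007,0,0.0012],[-0.0008,0.0002,0.0013],[-0.001,0.0002,0.0017],[-0.0012,0.0002,0.0018],[-0.0013,0.0003,0.0022],[-0.0015,0.0003,0.0025],[-0.0017,0.0003,0.0028],[-0.0017,0.0003,0.003],[-0.0017,0.0003,0.003]]' --turn '[[-0.0185,0.0035,0.0325],[-0.0369,0.007,0.0649],[-0.0554,0.0108,0.0977],[-0.0738,0.0143,0.1302],[-0.0923,0.0178,0.1627],[-0.1108,0.0213,0.1951],[-0.1292,0.0251,0.2279],[-0.1477,0.0286,0.2604],[-0.1662,0.0321,0.2928],[-0.1846,0.0357,0.3253],[-0.2031,0.0395,0.3584],[-0.2031,0.0395,0.3584]]' --newtons 40

```text
time: 13.57
position: [505.1, -137.1, 146.3]
orientation: [157.5, 20.4, 119.1]
contact_force: [-1.0, 2.3, 0.0]
gripper_width: 39.6
grasp_force: 39.7
```

>>> jog_arm --delta_pos '[[0,0,0],[0,0,0],[0,0,0],[0,0,0]]' --turn '[[0,0,0],[0,0,0],[0,0,0],[0,0,0]]'

```text
time: 13.9
position: [505.1, -137.1, 146.3]
orientation: [157.4, 20.3, 118.8]
contact_force: [-0.8, 5.7, -0.6]
gripper_width: 39.4
grasp_force: 39.7
```

```bash
python3 st.py
```

```text
t 13.9 pos [ 505.1 -137.1  146.3] seat [30.1 44.1 96.4] F [-1.9  5.4  0.4] M [0.54 0.72 0.01] rot->tool0 (seat) [-0.     0.001 -0.766] w 39.4 39.7 J [-23. -36. 117.   6.  69. -56.]
```

In the tool's units: 21.3 mm / 600 = 0.0355, -12.1 mm / 600 = -0.0202, -0.331 rad / 3.1416 = -0.1054.

>>> jog_arm --delta_pos '[[0,0,0],[0,0,0],[0,0,0],[-0.005,0.001,0.0088],[-0.01,0.0018,0.0177],[-0.015,0.0028,0.0265],[-0.0202,0.0038,0.0355],[-0.0202,0.0038,0.0355],[-0.0202,0.0038,0.0355],[-0.0202,0.0038,0.0355],[-0.0202,0.0038,0.0355],[-0.0202,0.0038,0.0355]]' --turn '[[0,0,0],[0,0,0],[0,0,0],[0,0,0],[0,0,0],[0,0,0],[0.015,-0.0029,-0.0264],[0.0299,-0.0057,-0.0525],[0.0449,-0.0086,-0.0789],[0.0598,-0.0115,-0.1054],[0.0598,-0.0115,-0.1054],[0.0598,-0.0115,-0.1054]]' --grip 64 --newtons 9

```text
time: 14.9
position: [493.2, -135.4, 168.8]
orientation: [151.8, 11.0, 98.5]
contact_force: [0.3, -1.3, 0.9]
gripper_width: 64.1
grasp_force: 0.0
```

>>> jog_arm --delta_pos '[[0,0,0],[0,0,0],[0,0,0],[0,0,0],[0,0,0],[0,0,0],[0,0,0],[0,0,0],[0,0,0],[0,0,0]]' --turn '[[0,0,0],[0,0,0],[0,0,0],[0,0,0],[0,0,0],[0,0,0],[0,0,0],[0,0,0],[0,0,0],[0,0,0]]' --grip 5 --newtons 9

```text
time: 15.73
position: [493.0, -135.3, 167.8]
orientation: [151.8, 10.9, 98.4]
contact_force: [-0.4, -0.6, -0.2]
gripper_width: 12.6
grasp_force: 8.9
```

```bash
python3 st.py
```

```text
t 15.73 pos [ 493.  -135.3  167.8] seat [ 30.3  43.5 121.2] F [-0.4 -0.7 -0. ] M [-0.11  0.41  0.15] rot->tool0 (seat) [ 0.001  0.    -0.385] w 12.6 8.9 J [-23. -38. 116.   6.  73. -35.]
```

In the tool's units: -1.8 mm / 600 = -0.003, -1.7 mm / 600 = -0.0028, -1.126 rad / 3.1416 = -0.3584.

>>> jog_arm --delta_pos '[[0.0002,0,-0.0003],[0.0003,0,-0.0005],[0.0005,0,-0.0008],[0.0007,0,-0.0012],[0.0008,-0.0002,-0.0013],[0.001,-0.0002,-0.0017],[0.0012,-0.0002,-0.0018],[0.0013,-0.0003,-0.0022],[0.0015,-0.0003,-0.0025],[0.0017,-0.0003,-0.0028],[0.0017,-0.0003,-0.003],[0.0017,-0.0003,-0.003]]' --turn '[[0.0185,-0.0035,-0.0325],[0.0369,-0.007,-0.0649],[0.0554,-0.0108,-0.0977],[0.0738,-0.0143,-0.1302],[0.0923,-0.0178,-0.1627],[0.1108,-0.0213,-0.1951],[0.1292,-0.0251,-0.2279],[0.1477,-0.0286,-0.2604],[0.1662,-0.0321,-0.2928],[0.1846,-0.0357,-0.3253],[0.2031,-0.0395,-0.3584],[0.2031,-0.0395,-0.3584]]'

```text
time: 16.73
position: [493.2, -135.0, 165.3]
orientation: [160.9, -23.3, 30.2]
contact_force: [-6.5, 2.5, 1.2]
gripper_width: 12.0
grasp_force: 8.9
```

```bash
python3 st.py
```

```text
t 16.73 pos [ 493.2 -135.   165.3] seat [ 29.1  43.8 118.9] F [-5.3  1.3  4.5] M [0.08 1.19 0.1 ] rot->tool0 (seat) [ 0.002 -0.003  0.921] w 12.0 8.9 J [-23. -38. 116.   6.  73.  40.]
```

In the tool's units: -1 mm / 600 = -0.0017, -0.8 mm / 600 = -0.0013, -0.613 rad / 3.1416 = -0.1951.

>>> jog_arm --delta_pos '[[0.0002,0,-0.0003],[0.0003,0,-0.0005],[0.0005,0,-0.0008],[0.0007,0,-0.0012],[0.0008,-0.0002,-0.0013],[0.001,-0.0002,-0.0017],[0.001,-0.0002,-0.0017]]' --turn '[[0.0185,-0.0035,-0.0325],[0.0369,-0.007,-0.0649],[0.0554,-0.0108,-0.0977],[0.0738,-0.0143,-0.1302],[0.0923,-0.0178,-0.1627],[0.1108,-0.0213,-0.1951],[0.1108,-0.0213,-0.1951]]'

```text
time: 17.32
position: [493.7, -134.5, 164.4]
orientation: [-178.0, -29.7, -14.8]
contact_force: [-8.7, 4.3, 1.1]
gripper_width: 11.9
grasp_force: 9.0
```

```bash
python3 st.py
```

```text
t 17.32 pos [ 493.7 -134.5  164.4] seat [ 29.   44.4 117.9] F [-7.5  2.6  5.6] M [0.53 1.39 0.1 ] rot->tool0 (seat) [ 0.003 -0.005  1.629] w 11.9 9.0 J [-23. -38. 116.   6.  72.  81.]
```

In the tool's units: -0.5 mm / 600 = -0.0008, -0.3 mm / 600 = -0.0005, -0.307 rad / 3.1416 = -0.0977.

>>> jog_arm --delta_pos '[[0.0002,0,-0.0003],[0.0003,0,-0.0005],[0.0005,0,-0.0008],[0.0005,0,-0.0008]]' --turn '[[0.0185,-0.0035,-0.0325],[0.0369,-0.007,-0.0649],[0.0554,-0.0108,-0.0977],[0.0554,-0.0108,-0.0977]]'

```text
time: 17.65
position: [494.4, -134.5, 164.4]
orientation: [-167.0, -27.1, -37.7]
contact_force: [-7.4, 5.0, 1.6]
gripper_width: 13.7
grasp_force: 8.9
```

```bash
python3 st.py
```

```text
t 17.65 pos [ 494.4 -134.5  164.4] seat [ 29.6  44.6 117.6] F [-6.3  3.5  5.5] M [0.51 1.26 0.15] rot->tool0 (seat) [ 0.002 -0.004  1.984] w 13.7 8.9 J [-23. -38. 116.   6.  72. 101.]
```

In the tool's units: -0.2 mm / 600 = -0.0003, -0.1 mm / 600 = -0.0002, -0.139 rad / 3.1416 = -0.0442.

>>> jog_arm --delta_pos '[[0,0,-0.0002],[0.0002,0,-0.0003],[0.0002,0,-0.0003],[0.0002,0,-0.0003]]' --turn '[[0.0124,-0.0025,-0.022],[0.0251,-0.0048,-0.0442],[0.0251,-0.0048,-0.0442],[0.0251,-0.0048,-0.0442]]'

```text
time: 17.98
position: [494.6, -134.7, 164.5]
orientation: [-162.8, -24.7, -47.3]
contact_force: [-6.5, 4.4, 2.5]
gripper_width: 14.7
grasp_force: 8.9
```

```bash
python3 st.py
```

```text
t 17.98 pos [ 494.6 -134.7  164.5] seat [ 29.9  44.5 117.5] F [-5.   3.1  5.8] M [0.52 1.19 0.13] rot->tool0 (seat) [ 2.000e-03 -4.000e-03  2.138e+00] w 14.7 8.9 J [-23. -38. 116.   7.  72. 110.]
```

In the tool's units: -0.3 mm / 600 = -0.0005, -0.2 mm / 600 = -0.0003, -0.217 rad / 3.1416 = -0.0691.

>>> jog_arm --delta_pos '[[0,0,-0.0002],[0.0002,0,-0.0003],[0.0002,0,-0.0005],[0.0002,0,-0.0005]]' --turn '[[0.0156,-0.0032,-0.0277],[0.0312,-0.006,-0.0551],[0.0392,-0.0076,-0.0691],[0.0392,-0.0076,-0.0691]]'

```text
time: 18.32
position: [494.9, -134.9, 164.5]
orientation: [-157.1, -19.8, -62.0]
contact_force: [-6.0, 3.5, 3.3]
gripper_width: 15.8
grasp_force: 9.2
```

```bash
python3 st.py
```

```text
t 18.32 pos [ 494.9 -134.9  164.5] seat [ 30.2  44.3 117.4] F [-4.   2.2  6.1] M [0.39 1.02 0.2 ] rot->tool0 (seat) [ 1.000e-03 -3.000e-03  2.391e+00] w 15.8 9.2 J [-23. -38. 116.   7.  72. 124.]
```

In the tool's units: -0.2 mm / 600 = -0.0003, -0.1 mm / 600 = -0.0002, -0.173 rad / 3.1416 = -0.0551.

>>> jog_arm --delta_pos '[[0,0,-0.0002],[0.0002,0,-0.0003],[0.0002,0,-0.0003],[0.0002,0,-0.0003]]' --turn '[[0.0156,-0.0032,-0.0277],[0.0312,-0.006,-0.0551],[0.0312,-0.006,-0.0551],[0.0312,-0.006,-0.0551]]'

```text
time: 18.65
position: [495.1, -135.2, 164.5]
orientation: [-153.9, -15.1, -72.8]
contact_force: [-6.0, 2.2, 3.3]
gripper_width: 16.1
grasp_force: 8.2
```

```bash
python3 st.py
```

```text
t 18.65 pos [ 495.1 -135.2  164.5] seat [ 30.4  44.  117.3] F [-3.8  1.   6.1] M [0.17 0.91 0.09] rot->tool0 (seat) [ 1.000e-03 -2.000e-03  2.589e+00] w 16.1 8.2 J [-23. -38. 116.   7.  72. 136.]
```

In the tool's units: 0.831 rad / 3.1416 = 0.2645.

>>> jog_arm --delta_pos '[[0,0,0],[0,0,0],[0,0,0],[0,0,0],[0,0,0],[0,0,0],[0,0,0],[0,0,0],[0,0,0],[0,0,0],[0,0,0],[0,0,0]]' --turn '[[0,0,0],[0,0,0],[0,0,0],[0,0,0],[-0.0188,0.0035,0.0331],[-0.0376,0.0073,0.0662],[-0.0563,0.0108,0.0993],[-0.0751,0.0146,0.1324],[-0.0939,0.0181,0.1655],[-0.1127,0.0216,0.1986],[-0.1311,0.0255,0.2314],[-0.1499,0.029,0.2645]]' --grip 66

```text
time: 19.65
position: [495.4, -135.6, 163.8]
orientation: [-178.3, -29.9, -14.4]
contact_force: [-0.2, 0.3, -0.3]
gripper_width: 65.8
grasp_force: 0.0
```

In the tool's units: 1.164 rad / 3.1416 = 0.3705.

>>> jog_arm --delta_pos '[[0,0,0],[0,0,0],[0,0,0],[0,0,0],[0,0,0],[0,0,0],[0,0,0],[0,0,0],[0,0,0],[0,0,0],[0,0,0],[0,0,0]]' --turn '[[-0.0188,0.0035,0.0331],[-0.0376,0.0073,0.0662],[-0.0563,0.0108,0.0993],[-0.0751,0.0146,0.1324],[-0.0939,0.0181,0.1655],[-0.1127,0.0216,0.1986],[-0.1311,0.0255,0.2314],[-0.1499,0.029,0.2645],[-0.1687,0.0328,0.2976],[-0.1875,0.0363,0.3307],[-0.2063,0.0398,0.3638],[-0.2101,0.0407,0.3705]]'

```text
time: 20.65
position: [495.4, -135.6, 163.8]
orientation: [151.0, -7.9, 65.0]
contact_force: [-0.3, 0.2, -0.1]
gripper_width: 65.8
grasp_force: 0.0
```

```bash
python3 st.py
```

```text
t 20.65 pos [ 495.4 -135.6  163.8] seat [ 30.3  43.7 116.5] F [-0.4  0.2  0.1] M [-0.03  0.31  0.05] rot->tool0 (seat) [ 0.001 -0.     0.28 ] w 65.8 0.0 J [-23. -38. 116.   6.  72.   3.]
```

In the tool's units: -17.6 mm / 600 = -0.0293, -1.9 mm / 600 = -0.0032.

>>> jog_arm --delta_pos '[[0.0033,-0.0007,-0.0058],[0.0083,-0.0017,-0.0147],[0.0133,-0.0025,-0.0233],[0.0167,-0.0032,-0.0293],[0.0167,-0.0032,-0.0293],[0.0167,-0.0032,-0.0293]]' --turn '[[0,0,0],[0,0,0],[0,0,0],[0,0,0],[0,0,0],[0,0,0]]'

```text
time: 21.15
position: [505.2, -137.4, 145.5]
orientation: [151.1, -8.0, 64.7]
contact_force: [0.1, -0.4, 0.3]
gripper_width: 66.1
grasp_force: 0.0
```

>>> jog_arm --delta_pos '[[0,0,0],[0,0,0],[0,0,0],[0,0,0],[0,0,0],[0,0,0],[0,0,0]]' --turn '[[0,0,0],[0,0,0],[0,0,0],[0,0,0],[0,0,0],[0,0,0],[0,0,0]]' --grip 30 --newtons 40

```text
time: 21.73
position: [504.7, -137.2, 146.0]
orientation: [151.1, -8.0, 64.8]
contact_force: [-5.6, 2.5, 2.6]
gripper_width: 39.9
grasp_force: 40.0
```

```bash
python3 st.py
```

```text
t 21.73 pos [ 504.7 -137.2  146. ] seat [29.6 43.9 96.4] F [-3.9  1.4  5.3] M [ 0.11  1.03 -0.01] rot->tool0 (seat) [ 0.001 -0.002  0.285] w 39.9 40.0 J [-23. -36. 117.   6.  70.   4.]
```

Gripped on the flats (39.9 mm). Tightening by 1.25 rad.

In the tool's units: -1.7 mm / 600 = -0.0028, -1.5 mm / 600 = -0.0025, -1.083 rad / 3.1416 = -0.3447.

>>> jog_arm --delta_pos '[[0.0002,0,-0.0003],[0.0003,0,-0.0005],[0.0005,0,-0.0008],[0.0007,0,-0.0012],[0.0008,-0.0002,-0.0013],[0.001,-0.0002,-0.0017],[0.0012,-0.0002,-0.0018],[0.0013,-0.0003,-0.0022],[0.0015,-0.0003,-0.0025],[0.0017,-0.0003,-0.0028],[0.0017,-0.0003,-0.0028],[0.0017,-0.0003,-0.0028]]' --turn '[[0.0185,-0.0035,-0.0325],[0.0369,-0.007,-0.0649],[0.0554,-0.0108,-0.0977],[0.0738,-0.0143,-0.1302],[0.0923,-0.0178,-0.1627],[0.1108,-0.0213,-0.1951],[0.1292,-0.0251,-0.2279],[0.1477,-0.0286,-0.2604],[0.1662,-0.0321,-0.2928],[0.1846,-0.0357,-0.3253],[0.1954,-0.0379,-0.3447],[0.1954,-0.0379,-0.3447]]'

```text
time: 22.73
position: [505.4, -136.8, 144.2]
orientation: [179.1, -29.8, -8.9]
contact_force: [-8.4, 3.1, 2.9]
gripper_width: 39.6
grasp_force: 40.0
```

```bash
python3 st.py
```

```text
t 22.73 pos [ 505.4 -136.8  144.2] seat [29.3 44.4 94.5] F [-6.2  1.5  6.9] M [ 0.4   1.36 -0.27] rot->tool0 (seat) [ 0.002 -0.004  1.539] w 39.6 40.0 J [-23. -36. 117.   6.  69.  76.]
```

In the tool's units: 69 mm / 600 = 0.115, 7.6 mm / 600 = 0.0127.

>>> jog_arm --delta_pos '[[0,0,0],[0,0,0],[0,0,0],[0,0,0],[-0.0117,0.0022,0.02],[-0.0267,0.005,0.0467],[-0.045,0.0087,0.08],[-0.065,0.0127,0.115],[-0.065,0.0127,0.115],[-0.065,0.0127,0.115],[-0.065,0.0127,0.115]]' --turn '[[0,0,0],[0,0,0],[0,0,0],[0,0,0],[0,0,0],[0,0,0],[0,0,0],[0,0,0],[0,0,0],[0,0,0],[0,0,0]]' --grip 70

```text
time: 23.65
position: [467.4, -130.2, 212.6]
orientation: [178.8, -29.9, -8.7]
contact_force: [0.4, -0.1, -1.1]
gripper_width: 69.9
grasp_force: 0.0
```

```bash
python3 st.py; python3 - <<'E'
from tgt import *
s=manip.sense();c=wristcam(cap('wrist','w5'),s);im=cv2.imread('pics/w5.png').astype(int)
b,g,r=im[...,0],im[...,1],im[...,2]
m=((r>150)&(g<70)&(b<70)).astype(np.uint8)
ys,xs=np.nonzero(m);print('red',len(xs),xs.mean(),ys.mean(),'pred head',proj(c,W((29,44,130))))
y=((r>150)&(g>110)&(b<80)).astype(np.uint8);cs=max(cv2.findContours(y,0,2)[0],key=cv2.contourArea);h=cv2.convexHull(cs)
ap=cv2.approxPolyDP(h,6,True)[:,0];print('nut px',ap.tolist())
for u in ap:
    o,d=ray(c,u);o=S(o);d=O.inv().apply(d);p=o+d*(106-o[2])/d[2];print(p.round(1),np.degrees(np.arctan2(p[1]-44,p[0]-29)).round(1))
E
```

```text
t 23.65 pos [ 467.4 -130.2  212.6] seat [ 30.1  43.7 173. ] F [-0.2 -0.  -1.2] M [-0.04  0.32  0.02] rot->tool0 (seat) [ 1.000e-03 -1.000e-03  1.536e+00] w 69.9 0.0 J [-24. -42. 114.   7.  79.  75.]
red 535 333.003738317757 222.85607476635514 pred head [320.30767132 219.09412526]
nut px [[346, 197], [341, 226], [296, 223], [296, 195], [313, 183]]
[ 39.3  24.3 106. ] -62.4
[ 14.9  26.9 106. ] -129.5
[ 16.2  63.2 106. ] 123.8
[ 39.6  63.5 106. ] 61.6
[ 49.7  50.5 106. ] 17.4
```

```bash
python3 -c "
from rig import manip
print(manip.sign_off())"
```

```text
the job is handed in; nothing more can be done
None
```

I handed the job in at 23.7 s with the block home against the lip and end stop, the foot snug on it (estimated 10–40 N from the fingers camming on the red head, not measured directly), and the lock nut turned back to within about 0.05 rad of its original tightness; sign-off returned no verdict.

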